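# Load a receipt pad into the stack cutter

### The job

Get the yellow receipt pad ready for cutting: push it square against the stack cutter's side lay (the steel fence on the left of the bed, seen from the robot) and slide it flat under the raised clamp, fully home against the back gauge, then take your hand away. Only push the pad with your fingers, never lift or tip it; do not touch the knife or its carrier, and leave the stapler, glue bottle, stamp and pen mug where they are.

Things in the scene. Friction and masses are not known exactly. Their poses are not given: they have to be found in the camera images.
- cutter: Desktop stack cutter, fixed, cream base. Origin: at table level, below the middle of the front (robot-side) face of the knife beam. x points to the machine's back, away from the robot, y left along the beam, z up. Its flat steel bed is 50 mm above the table, x = -260 to 300 mm, 330 mm wide between two side lays. The beam bridges the bed from x = 0 to 87 mm, top 162 mm above the table.
- left_lay (a point): Point on the inner face of the left side lay, at bed level, 130 mm in front of the beam; axes as the cutter's (cutter x = -130, y = 165, z = 50 mm). The lay is a straight steel fence parallel to the cutter's x, along almost the whole bed and on under the beam, 26 mm high, 8 mm thick. A like fence stands on the right at y = -165 mm.
- clamp (a point): Middle of the lower front edge of the green clamp bar, which is raised and does not move: a bridge 24 mm above the bed, over its full width, from this edge 58 mm to the back (cutter x = 14 to 72 mm).
- handwheel (a point): Top centre of the black clamp handwheel, 102 mm across, on the middle of the beam, 188 mm above the table. The beam's cheeks stand at cutter y = +/-180 to 222 mm, x = 0 to 95 mm; the raised knife lever stands at the right end, y about -240 mm, leaning to the back, up to 360 mm above the table.
- knife: The steel knife and its dark carrier plate, fixed at the front of the beam over the whole bed width; same origin and axes as the cutter. It fills x = -2 to 11 mm, from 29 mm to 98 mm above the bed. Must not be touched.
- back_gauge: Aluminium back gauge bar behind the clamp, fixed (already set), standing on the bed across it: 310 mm wide along y, 18 mm thick, 40 mm high. Origin: on the bed, in the middle of its front face, which is the stop for the pad. Axes parallel to the cutter's; it stands 95 to 125 mm behind the beam's front face.
- pad: Loose glued receipt pad, a rigid block 170 mm long (its x), 110 mm wide (its y), 20 mm thick, 0.2 to 0.4 kg, yellow cover, dark red spine at its +x end. Origin: centre of its underside. It starts flat on the bed in front of the beam, spine towards the beam, a little askew, clear of the left lay. It slides with 1 to 5 N. When home, its near end still sticks out 45 to 75 mm in front of the beam.
- stapler: Loose blue and black stapler, 125 mm long along its x, 34 mm wide, 41 mm high, lying on the right part of the bed. Origin: centre of its underside. Leave alone.
- glue: Loose white glue bottle with yellow cap, 44 mm diameter, 115 mm high, on the table. Origin: centre of its underside. Leave alone.
- stamp: Loose wooden rubber stamp, foot 36 x 60 mm, 77 mm high, on the table. Origin: centre of its underside. Leave alone.
- pen_mug: Loose blue mug with pens, 74 mm diameter, 95 mm high (pens to 150 mm), on the table. Origin: centre of its underside. Leave alone.
Things that resemble listed ones, but are neither listed nor needed, are in the scene too. There is more than one size of the pad; the job needs the smaller.

How it is judged (in metres and radians):
At the end, for the whole second after the job is handed in: The pad lies still and flat on the bed, its spine end within 3 mm of the back gauge, its left side within 3.5 mm of the left side lay, square to both within 0.03 rad (x of pad in the frame of back_gauge above -0.088 m and y of pad in the frame of cutter above 0.1065 m and angle between the x axis of pad and the x axis of cutter, either way round below 0.03 rad and angle between pad's own z axis and vertical below 0.03 rad and height (world z) of pad below 0.053 m and linear speed of pad below 0.01 m/s); the robot touches nothing.
It fails at once if the pad is lifted off the bed (more than 6 mm) (height (world z) of pad above 0.056 m).
It fails at once if the pad is tipped (more than 0.06 rad) (angle between pad's own z axis and vertical above 0.06 rad).
It fails at once if the robot touches the knife or its carrier (contact force between any of the fingers, the arm and knife above 1 N).
It fails at once if a bystander is moved (more than 15 mm) (distance of any of stapler, glue, stamp, pen_mug from where it was at the start of the episode above 0.015 m).
It also fails if it takes over 53 s, if anything falls off the work surface, if the arm or the gripper's body presses on something with over 40 N, if the wrist force passes 120 N, or if a joint passes its speed limit or range.

### The arm

A 6-joint arm with a two-finger parallel gripper is mounted at the origin on the work surface. World frame = base frame: x ahead of the robot, y to its left, z up, the work surface at z = 0. Lengths are in mm, angles in rad, forces in N, time in s.
With the tool pointing down it reaches from about 275 to 750 mm from the base axis. Payload 10.2 kg.
Tool frame: the origin (TCP) lies at the very end of the fingers, on their centre line; the grasp point (between the pads) lies 19 mm behind it; z points along the fingers, y is the direction in which the jaws open and shut (so a half turn about z gives the same grasp; the last joint's range is limited). The gripper opens to 88 mm and grips with 3 to 60 N. Pads are 18 mm wide; open, the fingers measure 123 mm over their backs; the gripper's body (75 mm by 187 mm) begins 45 mm behind the grasp point.
Start: joints at [1.044, 0.313, 1.498, -0, 1.331, -0.223], TCP at [157.066, 500.96, 215.22] pointing down, gripper open.
Joint ranges: [-2.94, 2.94], [-0.97, 2.17], [0.19, 2.56], [-1.23, 4.37], [0.02, 3.11], [-2.88, 2.88]. Speed limits (rad/s): [2.39, 2.39, 3.01, 3.14, 3.14, 3.14].

### API

Orientations are given as a rotation vector (axis times angle).
In Python, from station import readout, eyes, ctrl gives the robot as it stands. The module is installed in compiled form; this text tells all that it offers.
- The arm moves only by the tool arm_command, never from a script. Its argument "motion" is one flat list of numbers, 7 for each row, row after row: the turn, a rotation vector about the world's x, y, z in rad, then the shift along the world's x, y, z in mm, then the finger opening in mm, from 0 to 88.1. In form: [ax, ay, az, tx, ty, tz, fingers, ax, ay, az, tx, ty, tz, fingers, ...]. A call has 1 to 12 rows; each row shifts and turns the commanded pose from where the row before left it; what a row does not reach is not made up. A row lasts 1/10 s, in which the tool goes at most 50 mm and 8.59 degrees, less where a joint would pass 70% of its speed; a pose out of reach is approached as far as the arm can. A call is refused whole if a number of a shift passes 50 or a number of a turn 0.15, either way. A call with a gripper value outside its range is refused whole. The fingers move at their own pace and stop on an object; "newtons" is the grip in N (left out, the last holds). Time passes only in rows, so rows that do not move let the fingers close. It gives the time, the measured TCP pose, the force and the opening at its end, in the units of the state.
- readout.sense(): the state, without advancing time (a new reading comes with each control period).
- eyes.capture(name): name is "side" or "top"; returns (picture, depth): 400x640x3 uint8, red, green, blue; 400x640 float32, mm along the optical axis (not along the pixel's ray), 0 where there is no reading.
- eyes.calibration(name): a dict with "K" (3x3 intrinsics, pixels), "R" (3x3) and "t" (3): a world point X has camera coordinates R X + t. Camera axes: x right, y down, z forward; pixel columns grow to the right and rows downward; lengths in mm; the calibration is good to about 2 mm. A picture is of the moment at which its call begins. calibration takes no time and is no camera call.
- ctrl.sign_off(): hands the job in, once; it reports no verdict.
The state is a dict: "time_s": time; "joint_positions": joint angles; "qd": joint speeds; "joint_efforts": joint torques, N m; "position": TCP position; "tcp_rot": TCP orientation; "force": force on the tool from outside, world axes, zero at the start; "moment": the same for the moment, N m; "width": opening from 0.0 (shut) to 1.0 (fully open).
Only numpy, scipy, OpenCV 4.12 (cv2) and the standard library are available. Lean on these libraries where they do the work, as an engineer would, in place of code of your own. Each camera call takes 0.05 s, during which the arm holds its last target.

## Working session

There is one attempt and no reset: what is moved stays moved. The work goes in short steps, Python scripts to look and compute and a tool call to move; the robot and the scene stay as the last step left them, time stands still between calls to the robot, and variables do not carry over. Pictures are saved under pics/ and viewed, and the job is handed in when it is done.

Besides the shell and the picture viewer there is one more tool, called after "Emit:" by a JSON object that holds its "name" and its "arguments". arm_command: Moves the arm, as the interface text tells. Its arguments: {"type":"object","properties":{"motion":{"type":"array"},"newtons":{"type":"number"}},"required":["motion"]}

```bash
mkdir -p pics; python3 - <<'E'
from station import readout, eyes, ctrl
import cv2,numpy as np
s=readout.sense();print(s)
for n in("side","top"):
    p,d=eyes.capture(n);cv2.imwrite(f"pics/{n}0.png",p[:,:,::-1]);np.savez(f"{n}0.npz",p=p,d=d)
    c=eyes.calibration(n);print(n,c)
E
```

```text
{'time_s': 0.0, 'joint_positions': array([ 1.04360831e+00,  3.13412213e-01,  1.49842026e+00, -1.34047444e-05,
        1.33099375e+00, -2.23412452e-01]), 'qd': array([ 2.33389985e-03, -2.94859746e-04,  7.44425412e-05,  4.41892192e-04,
       -3.06525588e-03,  7.10566647e-05]), 'joint_efforts': array([-1.77684615e-03, -4.02205753e+01, -2.52267641e+01,  6.94513810e-02,
        3.53094656e-02, -7.45046896e-05]), 'position': array([156.92251251, 500.71611944, 214.68675399]), 'tcp_rot': array([-4.75265333e-01, -3.10498941e+00,  1.81005684e-03]), 'force': array([ 0.22816146, -0.20539499, -0.4394756 ]), 'moment': array([ 0.03039819,  0.01409489, -0.01742593]), 'width': 1.0052085284319592}
side {'K': array([[505.81618514,   0.        , 310.28436705],
       [  0.        , 505.81618514, 200.84330238],
       [  0.        ,   0.        ,   1.        ]]), 'R': array([[ 0.37702952,  0.92610552,  0.01331547],
       [ 0.64408984, -0.25183201, -0.72230805],
       [-0.66558021,  0.28090782, -0.69144326]]), 't': array([-219.92468276, -244.12639668, 1815.47295523])}
top {'K': array([[392.05146411,   0.        , 323.06721813],
       [  0.        , 392.05146411, 199.15485821],
       [  0.        ,   0.        ,   1.        ]]), 'R': array([[ 0.0282394 , -0.99958542, -0.00561539],
       [-0.99769322, -0.02783813, -0.06191348],
       [ 0.06173149,  0.00735083, -0.99806572]]), 't': array([  -3.4192073 ,  564.75592166, 1300.98094719])}
```

View pics/side0.png

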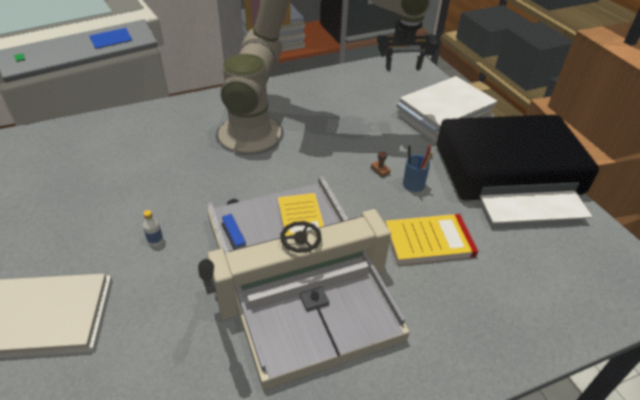

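View pics/top0.png

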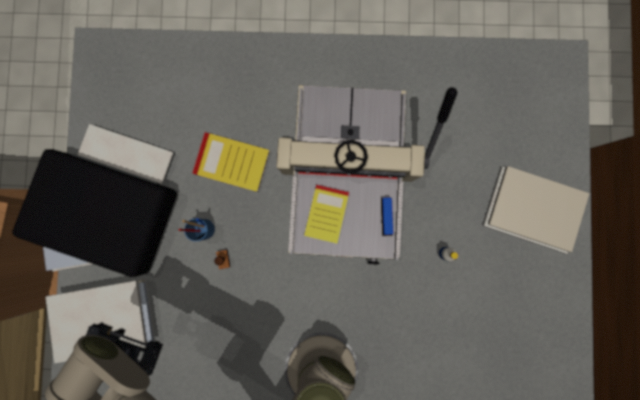

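The top view shows two yellow pads: one on the bed at (327,214) and a bigger one on the table at (231,162). The bed pad, with its red spine towards the beam, fits. I'll enlarge it and measure.

```bash
cat > h.py <<'E'
import numpy as np,cv2
from station import readout,eyes,ctrl
def ray(c,uv,z):
    K,R,t=c["K"],c["R"],c["t"]; uv=np.atleast_2d(np.array(uv,float))
    d=(np.linalg.inv(K)@np.c_[uv,np.ones(len(uv))].T); d=R.T@d; o=-R.T@t
    return (o[:,None]+d*((z-o[2])/d[2])).T
def proj(c,X):
    x=c["R"]@np.asarray(X,float)+c["t"]; x=c["K"]@x; return x[:2]/x[2]
def cloud(c,d):
    v,u=np.mgrid[:400,:640]; P=np.stack([(u-c["K"][0,2])/c["K"][0,0]*d,(v-c["K"][1,2])/c["K"][1,1]*d,d],-1)
    return (P-c["t"])@c["R"]
def pad(p,c,d,z=70,box=None):
    hsv=cv2.cvtColor(p,cv2.COLOR_RGB2HSV); W=cloud(c,d)
    m=(((hsv[...,0]>20)&(hsv[...,0]<35)&(hsv[...,1]>120))|((hsv[...,0]<8)|(hsv[...,0]>172))&(hsv[...,1]>120)).astype(np.uint8)
    return m,W
E
python3 - <<'E'
from h import *
p=np.load("top0.npz");d=p["d"];p=p["p"];c=eyes.calibration("top")
cv2.imwrite("pics/topcrop.png",cv2.resize(p[70:275,265:465,::-1],None,fx=2.9,fy=2.9,interpolation=cv2.INTER_CUBIC))
W=cloud(c,d)
for n,uv in dict(pad=(327,214),big=(231,162),bed=(360,220),beamL=(300,155),wheel=(350,150),layL=(293,225),table=(450,320),stap=(387,215)).items(): print(n,W[uv[1],uv[0]].round(1))
p=np.load("side0.npz")["p"]
cv2.imwrite("pics/sidecrop.png",cv2.resize(p[170:390,190:420,::-1],None,fx=2.6,fy=2.6,interpolation=cv2.INTER_CUBIC))
E
```

```text
pad [513.9  -2.   66. ]
big [680.7 325.7  25.9]
bed [ 497.7 -109.9   55.3]
beamL [686.2  84.3 167.2]
wheel [702.4 -64.4 183.1]
layL [475.5 105.7  78.5]
table [ 174.9 -420.5    5.9]
stap [ 515.6 -192.    89.3]
```

View pics/topcrop.png

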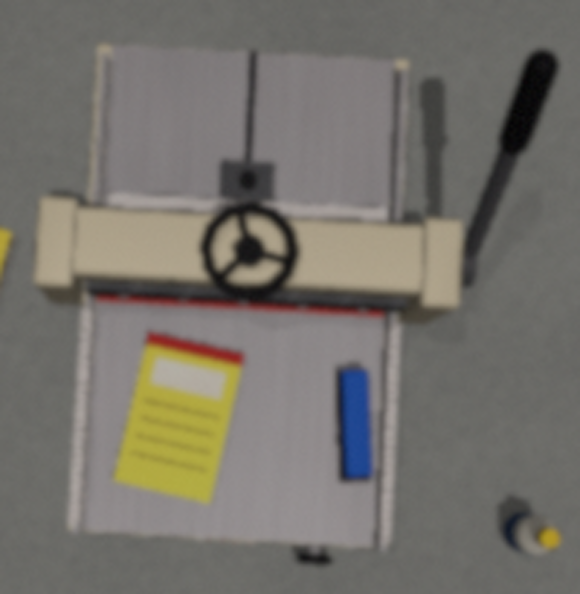

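View pics/sidecrop.png

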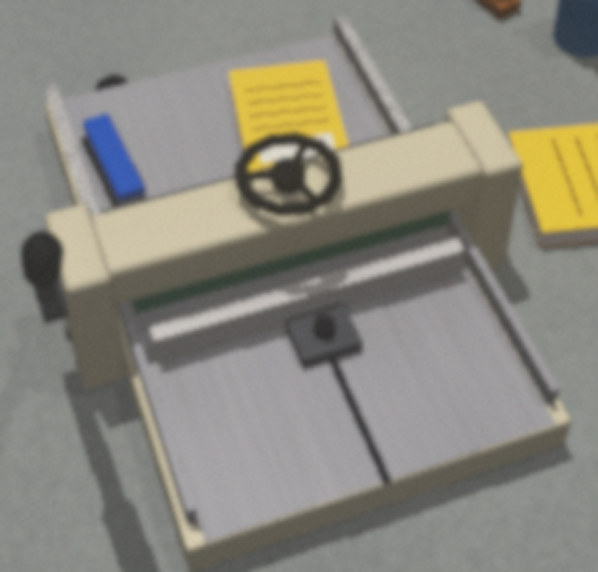

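```bash
python3 - <<'E'
from h import *
p=np.load("top0.npz");d=p["d"];p=p["p"];c=eyes.calibration("top")
# rectify at z=76: out px 1mm, x up (row=(800-x)), col = (200 - y)
def rect(z,s=2,x0=330,x1=760,y0=-260,y1=140):
    H=int((x1-x0)*s);Wd=int((y1-y0)*s)
    r,q=np.mgrid[:H,:Wd]; X=x1-r/s; Y=y1-q/s
    P=np.stack([X,Y,np.full_like(X,z)],-1)@c["R"].T+c["t"]
    u=P[...,0]/P[...,2]*c["K"][0,0]+c["K"][0,2]; v=P[...,1]/P[...,2]*c["K"][1,1]+c["K"][1,2]
    return cv2.remap(p,u.astype(np.float32),v.astype(np.float32),cv2.INTER_CUBIC)
g=rect(76,2).astype(float).mean(2)
for X in (400,430,460,490,520,550,580):
    row=g[int((760-X)*2)-4:int((760-X)*2)+5].mean(0)
    # left lay: y in 80..130
    for nm,(a,b) in dict(L=(60,135),R=(-255,-190)).items():
        ys=140-np.arange(len(row))/2; k=(ys>a)&(ys<b); yy=ys[k];rr=row[k]
        i=rr.argmax(); base=np.median(rr)
        w=np.clip(rr-(rr.max()*0.5+base*0.5),0,None); w[abs(yy-yy[i])>10]=0
        print(X,nm,round((w*yy).sum()/w.sum(),1),rr.max().round(),base.round(),end=' | ')
    print()
# pad
hsv=cv2.cvtColor(p,cv2.COLOR_RGB2HSV)
m=((((hsv[...,0]>20)&(hsv[...,0]<36))|(hsv[...,0]<8)|(hsv[...,0]>170))&(hsv[...,1]>90)).astype(np.uint8)
m[:183]=0;m[250:]=0;m[:,:302]=0;m[:,355:]=0
m=cv2.morphologyEx(m,cv2.MORPH_CLOSE,np.ones((7,7)))
cn=max(cv2.findContours(m,0,1)[0],key=cv2.contourArea)
W=ray(c,cn[:,0,:],70)
r=cv2.minAreaRect(W[:,:2].astype(np.float32));print("pad",r,cv2.boxPoints(r))
# beam cheeks/wheel corners
o=np.array([265,70])
for z in(162,):
  print(ray(c,np.array([[38,197],[35,288],[462,219],[460,307]])/2.9+o,z).round(1))
print("wheel",ray(c,np.array([[249,250]])/2.9+o,188).round(1))
print("gauge/bedback corners",ray(c,np.array([[98,47],[408,62],[70,530],[392,548]])/2.9+o,76).round(1))
cv2.imwrite("pics/r76.png",rect(76,1.8)[:,:,::-1])
E
```

```text
400 L 113.5 157.0 141.0 | 400 R -230.6 155.0 136.0 | 
430 L 112.3 161.0 139.0 | 430 R -230.4 158.0 138.0 | 
460 L 111.0 158.0 135.0 | 460 R -232.6 157.0 103.0 | 
490 L 110.9 157.0 135.0 | 490 R -232.8 152.0 103.0 | 
520 L 109.5 160.0 137.0 | 520 R -233.9 159.0 104.0 | 
550 L 108.6 151.0 136.0 | 550 R -235.0 152.0 106.0 | 
580 L 108.6 154.0 135.0 | 580 R -235.4 153.0 122.0 | 
pad ((516.0357666015625, 0.46026611328125), (110.07481384277344, 170.33358764648438), 78.2851791381836) [[421.46814  -36.138412]
 [588.2538   -70.723045]
 [610.6034    37.058945]
 [443.81775   71.64358 ]]
[[ 737.4  152.6  162. ]
 [ 641.8  152.3  162. ]
 [ 726.2 -289.2  162. ]
 [ 634.1 -288.2  162. ]]
wheel [[683.1 -67.1 188. ]]
gauge/bedback corners [[ 929.   101.9   76. ]
 [ 921.  -247.7   76. ]
 [ 386.8  115.3   76. ]
 [ 377.4 -238.5   76. ]]
```

View pics/r76.png

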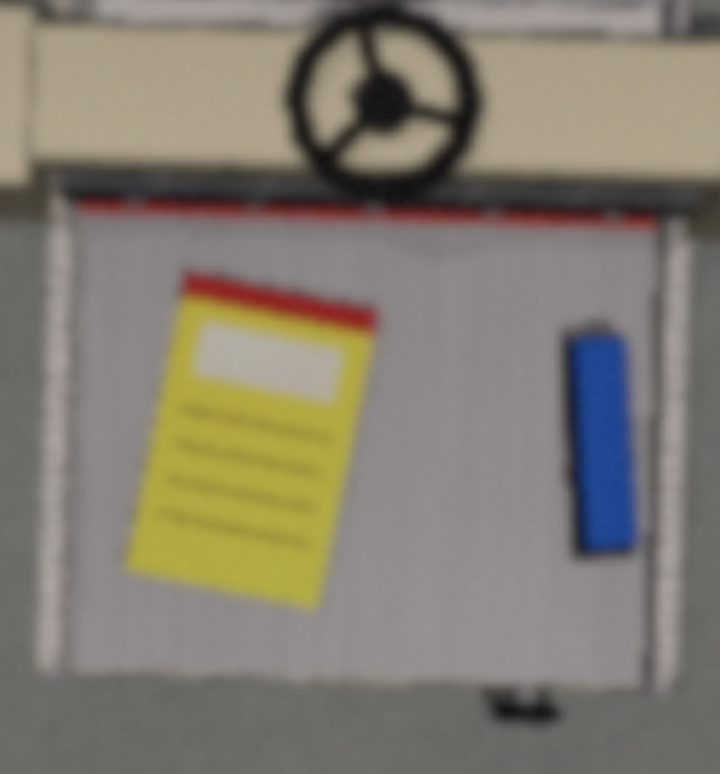

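The enlarged top crop shows the bed pad's corners at about (150,335), (242,355), (210,500), (116,480). It measures 110 x 170 mm at z=70, so it is the small one, and the one on the table is the larger decoy.

Cutter origin is about (640,-66) with yaw about -0.025. Pad centre is (516,0), yaw -0.20.

Plan:
1. Open the jaws along cutter x and push the pad sideways to the left lay with both fingertips. This squares it.
2. Turn the tool and push the near end home with both fingertips, tool leaning back from the knife.

Emit:
{"name": "arm_command", "arguments": {"motion": [0,0,-0.054,15,-25,0,80,0,0,-0.054,15,-25,0,80,0,0,-0.054,15,-25,0,80,0,0,-0.054,15,-25,0,80,0,0,-0.054,15,-25,0,80,0,0,-0.054,15,-25,0,80,0,0,-0.054,15,-25,0,80,0,0,-0.054,15,-25,0,80,0,0,-0.054,15,-25,0,80,0,0,-0.054,15,-25,0,80,0,0,-0.054,15,-25,0,80,0,0,-0.054,15,-25,0,80]}}

```text
time_s: 1.3
position: [337.4, 199.8, 215.1]
tcp_rot: [-1.442, -2.791, 0.0]
force: [0.3, 0.3, 1.0]
width: 0.906
```

Emit:
{"name": "arm_command", "arguments": {"motion": [0,0,-0.054,15,-25,0,80,0,0,-0.054,15,-25,0,80,0,0,-0.054,15,-25,0,80,0,0,-0.054,15,-25,0,80,0,0,-0.054,15,-25,0,80,0,0,-0.054,15,-25,0,80,0,0,-0.054,15,-25,0,80,0,0,-0.054,15,-25,0,80,0,0,-0.054,15,-25,0,80,0,0,-0.054,15,-25,0,80,0,0,-0.054,15,-25,0,80,0,0,-0.054,15,-25,0,80]}}

```text
time_s: 2.5
position: [517.4, -100.1, 214.9]
tcp_rot: [-2.256, -2.186, 0.0]
force: [-0.4, 0.2, 0.1]
width: 0.905
```

```bash
cat >> h.py <<'E'
from scipy.spatial.transform import Rotation as Ro
def st():
    s=readout.sense(); R=Ro.from_rotvec(s["tcp_rot"]).as_matrix()
    print(s["time_s"],"pos",s["position"].round(1),"yaw_y",np.arctan2(R[1,1],R[0,1]).round(4),"z",R[:,2].round(3),"F",s["force"].round(1),"w",round(s["width"]*88,1),"q",s["joint_positions"].round(2))
E
python3 -c "
from h import *
st()"
```

```text
2.5 pos [ 517.4 -100.1  214.9] yaw_y -0.0314 z [-0.001  0.    -1.   ] F [-0.4  0.2  0.1] w 79.6 q [-0.41  0.32  1.49  0.    1.33 -0.38]
```

Emit:
{"name": "arm_command", "arguments": {"motion": [0,0,0.006,-2,3,-20,80,0,0,0,0,0,-20,80,0,0,0,0,0,-20,80,0,0,0,0,0,-20,80,0,0,0,0,0,-20,80,0,0,0,0,0,-20,80,0,0,0,0,0,-15,80,0,0,0,0,0,-12,80,0,0,0,0,0,-10,80,0,0,0,0,0,0,80]}}

```text
time_s: 3.5
position: [514.5, -95.8, 57.2]
tcp_rot: [-2.246, -2.194, 0.001]
force: [-0.2, -1.0, 0.7]
width: 0.904
```

```bash
python3 - <<'E'
from h import *
st()
p,d=eyes.capture("side");cv2.imwrite("pics/side1.png",cv2.resize(p[150:330,180:440,::-1],None,fx=3,fy=3,interpolation=cv2.INTER_CUBIC))
E
```

```text
3.5 pos [514.5 -95.8  57.2] yaw_y -0.0231 z [-0.002  0.001 -1.   ] F [-0.2 -1.   0.7] w 79.6 q [-0.41  0.49  1.69 -0.    0.96 -0.39]
```

View pics/side1.png

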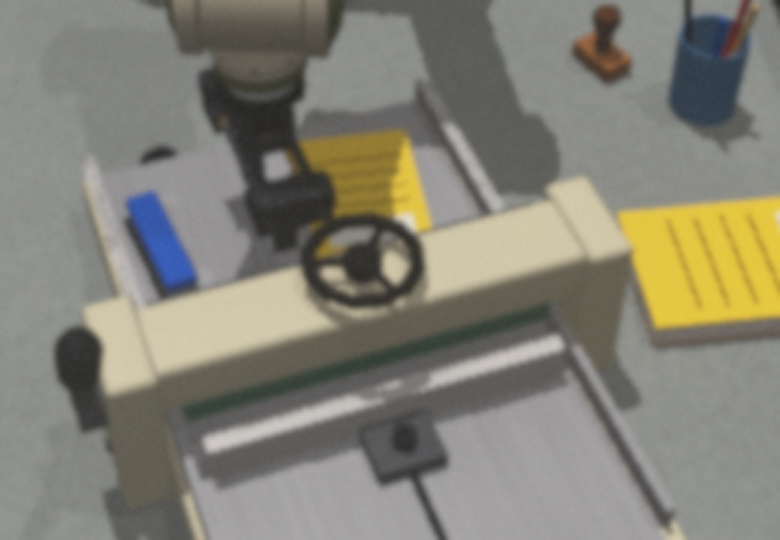

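The picture shows the fingers standing on the bed at (280,230), between the stapler (160,240) and the pad (360,180), clear of the beam. I'll push left.

Emit:
{"name": "arm_command", "arguments": {"motion": [0,0,0,0.1,5,0,80,0,0,0,0.1,5,0,80,0,0,0,0.1,5,0,80,0,0,0,0.1,5,0,80,0,0,0,0.1,5,0,80,0,0,0,0.1,5,0,80,0,0,0,0.1,5,0,80,0,0,0,0.1,5,0,80,0,0,0,0.1,5,0,80,0,0,0,0.1,5,0,80,0,0,0,0.1,5,0,80,0,0,0,0.1,5,0,80]}}

```text
time_s: 4.75
position: [516.3, -35.6, 58.2]
tcp_rot: [2.247, 2.196, 0.0]
force: [-0.7, -0.8, 0.2]
width: 0.906
```

Emit:
{"name": "arm_command", "arguments": {"motion": [0,0,0,0,3,0,80,0,0,0,0,3,0,80,0,0,0,0,3,0,80]}}

```text
time_s: 5.05
position: [516.3, -26.9, 58.2]
tcp_rot: [2.247, 2.196, -0.0]
force: [-0.2, 0.1, 0.3]
width: 0.907
```

```bash
python3 - <<'E'
from h import *
st()
p,d=eyes.capture("side");cv2.imwrite("pics/side2.png",cv2.resize(p[150:330,180:440,::-1],None,fx=3,fy=3,interpolation=cv2.INTER_CUBIC))
E
```

```text
5.05 pos [516.3 -26.9  58.2] yaw_y -0.0231 z [ 0. -0. -1.] F [-0.2  0.1  0.3] w 79.8 q [-0.28  0.48  1.71 -0.    0.95 -0.26]
```

View pics/side2.png

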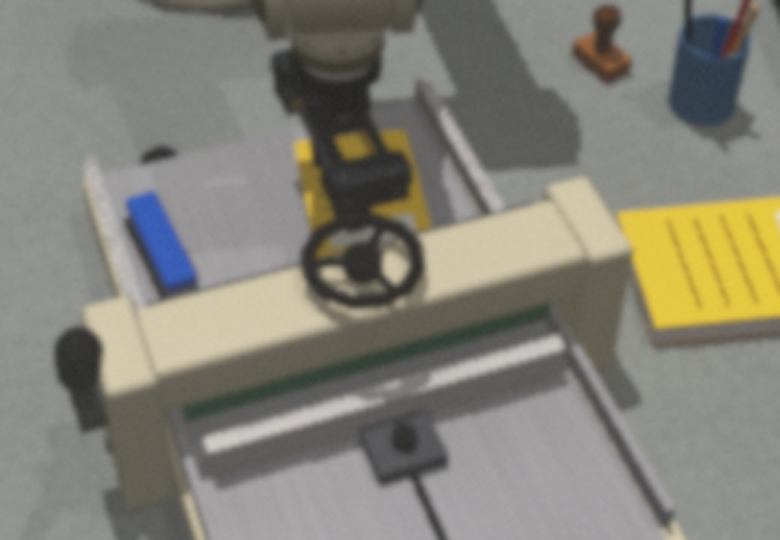

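The pad does not seem to have moved and the force reads zero, although the fingers should have met it by now. I'll check where the tips really are.

```bash
python3 - <<'E'
from h import *
st()
out=[]
for n,b in(("side",(150,330,180,440)),("top",(110,280,250,450))):
    p,d=eyes.capture(n);c=eyes.calibration(n);q=readout.sense()["position"]
    f=3
    im=cv2.resize(p[b[0]:b[1],b[2]:b[3],::-1],None,fx=f,fy=f,interpolation=cv2.INTER_CUBIC)
    np.savez(n+"1.npz",p=p,d=d)
    for X,col in((q,(255,0,255)),(q+[48,0,0],(0,255,0)),(q-[48,0,0],(0,255,0)),(q+[48,0,60],(0,0,255)),(q+[-48,0,60],(0,0,255))):
        u=(proj(c,X)-[b[2],b[0]])*f; cv2.circle(im,(int(u[0]),int(u[1])),4,col,1)
    # predicted initial pad box
    box=np.array([[421.5,-36,70],[588.3,-70.7,70],[610.6,37,70],[443.8,71.6,70]])
    cv2.polylines(im,[np.array([(proj(c,X)-[b[2],b[0]])*f for X in box]).astype(np.int32)],True,(255,255,0),1)
    cv2.imwrite(f"pics/{n}3.png",im)
E
```

```text
5.1 pos [516.2 -26.5  58.2] yaw_y -0.0229 z [-0.  0. -1.] F [ 0.5  0.9 -0.8] w 80.4 q [-0.28  0.48  1.71  0.    0.95 -0.26]
```

View pics/side3.png

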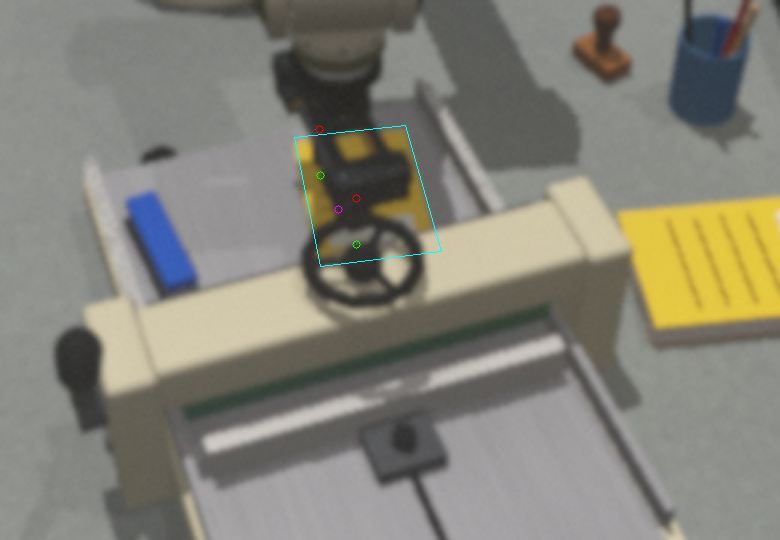

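View pics/top3.png

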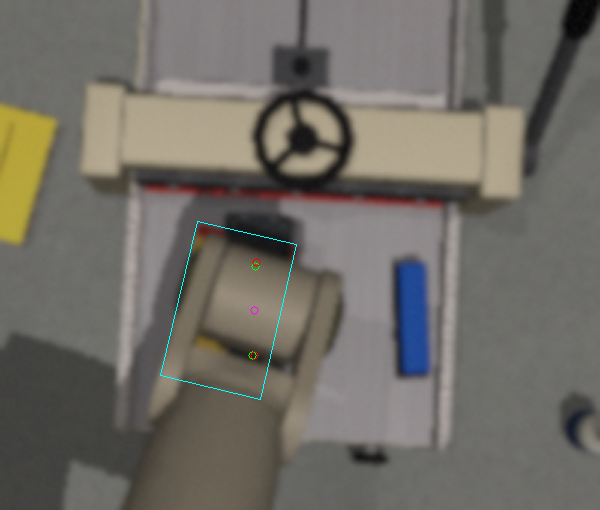

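```bash
python3 - <<'E'
from h import *
a=np.load("side1.npz");p=a["p"];d=a["d"];c=eyes.calibration("side");W=cloud(c,d)
im=cv2.resize(p[170:260,260:340,::-1],None,fx=7,fy=6.5,interpolation=cv2.INTER_CUBIC);cv2.imwrite("pics/sz.png",im)
v=p.astype(int).max(2)
for r in range(180,240,4):
    print(r,[ (u,*W[r,u].round(0).astype(int)) for u in range(282,322,5) if v[r,u]<75 and d[r,u]>0])
E
```

```text
180 [(282, np.int64(529), np.int64(-59), np.int64(228)), (287, np.int64(540), np.int64(-49), np.int64(234)), (292, np.int64(554), np.int64(-41), np.int64(243)), (297, np.int64(556), np.int64(-28), np.int64(240)), (302, np.int64(533), np.int64(-6), np.int64(214))]
184 [(282, np.int64(497), np.int64(-49), np.int64(184)), (287, np.int64(525), np.int64(-45), np.int64(206)), (292, np.int64(527), np.int64(-31), np.int64(203)), (297, np.int64(526), np.int64(-17), np.int64(198)), (302, np.int64(532), np.int64(-5), np.int64(199))]
188 [(282, np.int64(487), np.int64(-46), np.int64(160)), (287, np.int64(533), np.int64(-47), np.int64(200)), (292, np.int64(525), np.int64(-31), np.int64(188)), (297, np.int64(530), np.int64(-19), np.int64(188)), (302, np.int64(534), np.int64(-6), np.int64(187))]
192 [(287, np.int64(537), np.int64(-49), np.int64(190)), (292, np.int64(539), np.int64(-36), np.int64(187)), (297, np.int64(541), np.int64(-23), np.int64(185)), (302, np.int64(542), np.int64(-9), np.int64(181))]
196 [(287, np.int64(471), np.int64(-26), np.int64(110))]
200 [(287, np.int64(536), np.int64(-49)
[... 1493 characters left out ...]
(183)), (307, np.int64(659), np.int64(-42), np.int64(186)), (312, np.int64(664), np.int64(-31), np.int64(187))]
228 [(287, np.int64(651), np.int64(-91), np.int64(183)), (312, np.int64(674), np.int64(-35), np.int64(183))]
232 [(282, np.int64(662), np.int64(-108), np.int64(186)), (297, np.int64(676), np.int64(-75), np.int64(187)), (302, np.int64(679), np.int64(-63), np.int64(186)), (317, np.int64(693), np.int64(-30), np.int64(187))]
236 [(282, np.int64(675), np.int64(-113), np.int64(188)), (292, np.int64(682), np.int64(-90), np.int64(185)), (297, np.int64(687), np.int64(-79), np.int64(187)), (302, np.int64(690), np.int64(-67), np.int64(184)), (317, np.int64(704), np.int64(-35), np.int64(186))]
```

View pics/sz.png

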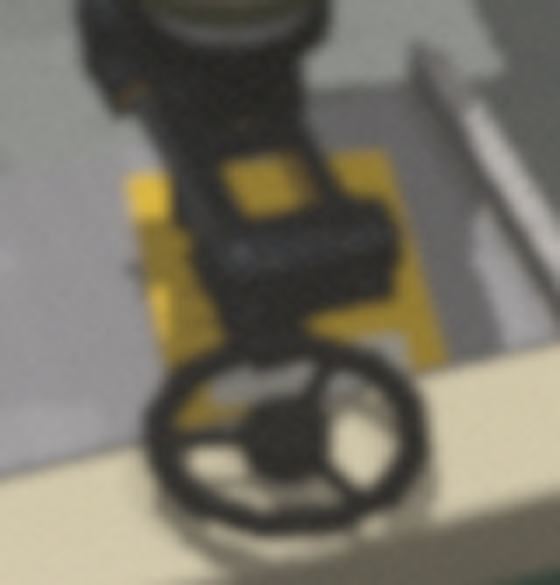

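The pad is unmoved: its outline still matches the original box. Far knuckle points in the depth image lie at z 150–190, about 15–30 mm higher than the stated TCP implies. Probably the tips of these linked fingers retract when open, so they passed just over the pad. I'll back out to y≈-97 and feel for the bed with the tips at this opening.

Emit:
{"name": "arm_command", "arguments": {"motion": [0,0,0,0,0,10,80,0,0,0,0,-14,0,80,0,0,0,0,-14,0,80,0,0,0,0,-14,0,80,0,0,0,0,-14,0,80,0,0,0,0,-14,0,80,0,0,0,0,0,-10,80,0,0,0,0,0,-2,80,0,0,0,0,0,-2,80,0,0,0,0,0,0,80]}}

```text
time_s: 6.2
position: [516.1, -96.5, 53.8]
tcp_rot: [-2.246, -2.196, 0.0]
force: [1.1, 0.1, 0.2]
width: 0.906
```

Emit:
{"name": "arm_command", "arguments": {"motion": [0,0,0,0,0,-2,80,0,0,0,0,0,0,80]}}

```text
time_s: 6.4
position: [516.3, -96.7, 52.1]
tcp_rot: [-2.246, -2.196, 0.0]
force: [-0.4, 0.1, 0.2]
width: 0.907
```

```bash
python3 - <<'E'
from h import *
st()
p,d=eyes.capture("side");c=eyes.calibration("side");q=readout.sense()["position"]
np.savez("side2.npz",p=p,d=d)
im=cv2.resize(p[170:270,240:350,::-1],None,fx=6,fy=6,interpolation=cv2.INTER_CUBIC)
for X,col in((q+[48,0,0],(0,255,0)),(q-[48,0,0],(0,255,0)),):
    u=(proj(c,X)-[240,170])*6; cv2.circle(im,(int(u[0]),int(u[1])),5,col,1)
cv2.imwrite("pics/sz4.png",im)
E
```

```text
6.4 pos [516.3 -96.7  52.1] yaw_y -0.0225 z [-0.  0. -1.] F [-0.4  0.1  0.2] w 79.8 q [-0.41  0.5   1.69  0.    0.95 -0.39]
```

View pics/sz4.png

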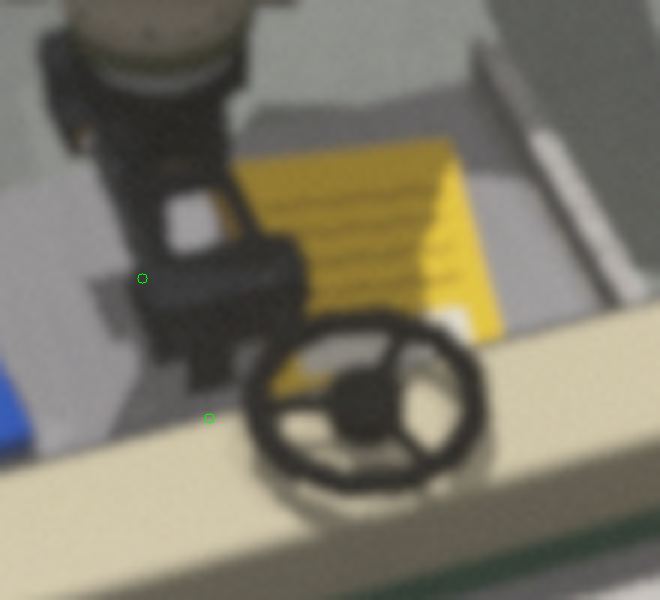

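The far fingertip ends at (207,385), while the stated TCP level projects to (209,418). So the open tips are about 15–20 mm higher than the TCP reading. I'll keep lowering with force checks.

Emit:
{"name": "arm_command", "arguments": {"motion": [0,0,0,0,0,-3,80,0,0,0,0,0,-3,80,0,0,0,0,0,0,80]}}

```text
time_s: 6.75
position: [516.0, -96.9, 45.8]
tcp_rot: [-2.246, -2.195, 0.0]
force: [0.7, 0.4, 0.1]
width: 0.906
```

Emit:
{"name": "arm_command", "arguments": {"motion": [0,0,0,0,0,-2,80,0,0,0,0,0,-2,80,0,0,0,0,0,0,80]}}

```text
time_s: 7.05
position: [516.1, -97.0, 42.0]
tcp_rot: [-2.247, -2.195, 0.0]
force: [-0.0, -0.6, -0.9]
width: 0.905
```

Emit:
{"name": "arm_command", "arguments": {"motion": [0,0,0,0,0,-2,80,0,0,0,0,0,0,80]}}

```text
time_s: 7.25
position: [516.2, -97.0, 40.0]
tcp_rot: [-2.247, -2.195, 0.0]
force: [0.3, 0.4, -0.4]
width: 0.91
```

Emit:
{"name": "arm_command", "arguments": {"motion": [0,0,0,0,0,-2,80,0,0,0,0,0,0,80]}}

```text
time_s: 7.45
position: [516.2, -97.0, 38.0]
tcp_rot: [-2.247, -2.196, 0.0]
force: [0.2, -0.0, -0.3]
width: 0.907
```

Emit:
{"name": "arm_command", "arguments": {"motion": [0,0,0,0,0,-2,80,0,0,0,0,0,0,80]}}

```text
time_s: 7.65
position: [516.1, -97.0, 36.0]
tcp_rot: [-2.247, -2.195, 0.0]
force: [-0.5, 0.4, -0.4]
width: 0.906
```

No bed contact at TCP 36, so the tips are within a few mm of the bed. That's low enough to push on the pad's 20 mm side. I'll raise 2 mm and push.

Emit:
{"name": "arm_command", "arguments": {"motion": [0,0,0,0,5,2,80,0,0,0,0,5,0,80,0,0,0,0,5,0,80,0,0,0,0,5,0,80,0,0,0,0,5,0,80,0,0,0,0,5,0,80]}}

```text
time_s: 8.25
position: [516.4, -66.7, 38.3]
tcp_rot: [2.247, 2.196, 0.0]
force: [1.4, -1.8, 0.7]
width: 0.905
```

```bash
cat > look.py <<'E'
from h import *
import sys
st()
p,d=eyes.capture("side");c=eyes.calibration("side")
im=cv2.resize(p[160:270,230:360,::-1],None,fx=5,fy=5,interpolation=cv2.INTER_CUBIC)
cv2.imwrite(sys.argv[1],im)
E
python3 look.py pics/s5.png
```

```text
8.25 pos [516.4 -66.7  38.3] yaw_y -0.023 z [ 0. -0. -1.] F [ 1.4 -1.8  0.7] w 79.6 q [-0.35  0.52  1.71 -0.    0.91 -0.33]
```

View pics/s5.png

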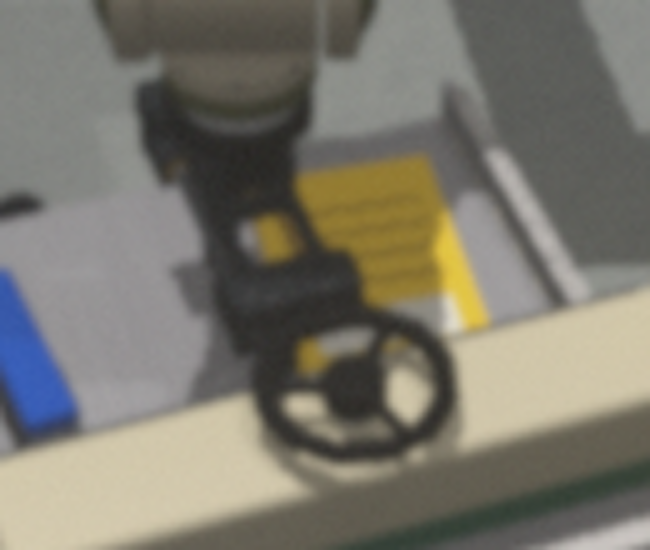

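The force of -1.8 N along y shows the fingers are now pushing the pad. Continuing.

Emit:
{"name": "arm_command", "arguments": {"motion": [0,0,0,0,5,0,80,0,0,0,0,5,0,80,0,0,0,0,5,0,80,0,0,0,0,5,0,80,0,0,0,0,5,0,80,0,0,0,0,4,0,80,0,0,0,0,4,0,80,0,0,0,0,3,0,80]}}

```text
time_s: 9.1
position: [516.2, -30.8, 38.2]
tcp_rot: [2.247, 2.196, -0.0]
force: [0.5, -2.1, 1.4]
width: 0.907
```

```bash
python3 look.py pics/s6.png
```

```text
9.1 pos [516.2 -30.8  38.2] yaw_y -0.0229 z [-0. -0. -1.] F [ 0.5 -2.1  1.4] w 79.8 q [-0.29  0.51  1.72 -0.    0.91 -0.26]
```

View pics/s6.png

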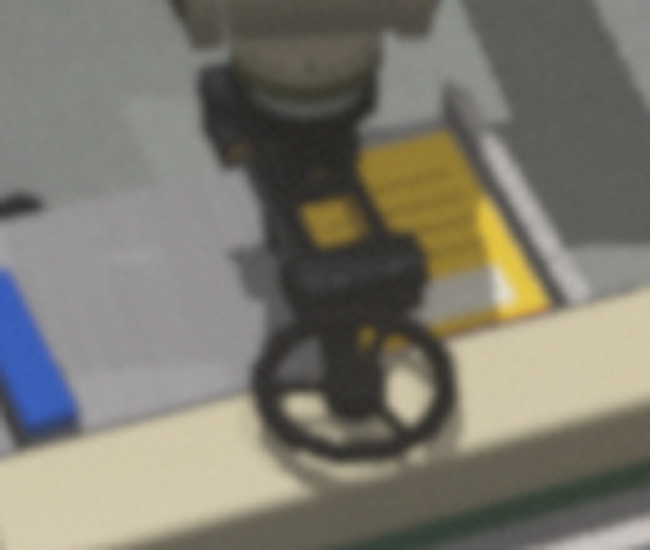

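The pad is now parallel to the lay with a small gap left, its right edge about (545,300). I'll finish in small steps.

Emit:
{"name": "arm_command", "arguments": {"motion": [0,0,0,0,3,0,80,0,0,0,0,3,0,80,0,0,0,0,2,0,80,0,0,0,0,2,0,80]}}

```text
time_s: 9.55
position: [516.2, -21.0, 38.2]
tcp_rot: [2.247, 2.196, -0.0]
force: [-3.7, -10.0, 0.9]
width: 0.91
```

Emit:
{"name": "arm_command", "arguments": {"motion": [0,0,0,0,1,0,80,0,0,0,0,1,0,80]}}

```text
time_s: 9.75
position: [516.0, -20.7, 38.2]
tcp_rot: [2.246, 2.194, -0.004]
force: [-4.8, -19.6, 1.8]
width: 0.906
```

Emit:
{"name": "arm_command", "arguments": {"motion": [0,0,0,0,1,0,80,0,0,0,0,1,0,80]}}

```text
time_s: 9.95
position: [515.8, -20.5, 38.3]
tcp_rot: [2.245, 2.193, -0.008]
force: [-7.5, -29.0, 1.5]
width: 0.91
```

The force rises to 29 N with no more travel, so the pad is flush against the lay. I'll back off, lift, and turn 90° towards the near end.

Emit:
{"name": "arm_command", "arguments": {"motion": [0,0,0,0,-6,0,80,0,0,0,0,-10,0,80,0,0,0,0,0,30,80,0,0,0,0,0,40,80,0,0,0,0,0,40,80]}}

```text
time_s: 10.45
position: [515.9, -32.9, 149.3]
tcp_rot: [-2.246, -2.195, 0.0]
force: [0.6, 0.3, -0.4]
width: 0.91
```

Emit:
{"name": "arm_command", "arguments": {"motion": [0,0,0.131,-9,7,0,50,0,0,0.131,-9,7,0,50,0,0,0.131,-9,7,0,50,0,0,0.131,-9,7,0,50,0,0,0.131,-9,7,0,50,0,0,0.131,-9,7,0,50,0,0,0.131,-9,7,0,50,0,0,0.131,-9,7,0,50,0,0,0.131,-9,7,0,50,0,0,0.131,-9,7,0,50,0,0,0.131,-9,7,0,50,0,0,0.131,-9,7,0,50]}}

```text
time_s: 11.65
position: [407.8, 51.3, 148.1]
tcp_rot: [-0.026, -3.141, -0.001]
force: [0.3, -0.5, 0.3]
width: 0.565
```

```bash
python3 look.py pics/s7.png
```

```text
11.65 pos [407.8  51.3 148.1] yaw_y 1.5544 z [-0.     0.001 -1.   ] F [ 0.3 -0.5  0.3] w 49.8 q [-0.16  0.13  1.91  0.    1.1  -1.72]
```

View pics/s7.png

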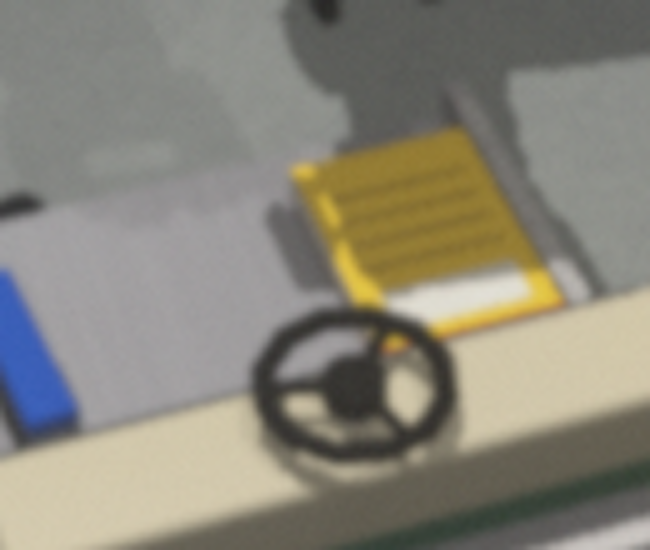

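The pad lies flush along the left lay, its near end running from (292,168) to (463,127) in the crop. I'll compute the near-end position.

```bash
python3 - <<'E'
from h import *
c=eyes.calibration("side")
W=ray(c,np.array([[292,168],[463,127],[562,303]])/5+[230,160],70)
ex=np.array([.9997,-.025]);ey=np.array([.025,.9997])
for w in W: r=w[:2]-[640,-66]; print(w.round(1),"cutter",(r@ex).round(1),(r@ey).round(1))
print(Ro.from_euler("y",[0.2]).as_matrix()[0]@[0,0,-1])
E
```

```text
[422.6  -4.9  70. ] cutter -218.9 55.6
[426.  102.8  70. ] cutter -218.1 163.4
[580.7  96.6  70. ] cutter -63.4 161.1
[-0.19866933  0.         -0.98006658]
```

Emit:
{"name": "arm_command", "arguments": {"motion": [0,0,-0.008,-5,0,0,50,0,-0.1,0,-5,0,0,50,0,-0.1,0,0,0,0,50,0,0,0,0,0,-25,50,0,0,0,0,0,-25,50,0,0,0,0,0,-20,50,0,0,0,0,0,-10,50,0,0,0,0,0,-5,50,0,0,0,0,0,-3,50,0,0,0,0,0,0,50]}}

```text
time_s: 12.7
position: [398.5, 50.8, 60.3]
tcp_rot: [0.046, 2.941, 0.005]
force: [-0.3, 0.5, -0.7]
width: 0.57
```

Emit:
{"name": "arm_command", "arguments": {"motion": [0,0,0,0,0,-2,50,0,0,0,0,0,-2,50,0,0,0,0,0,0,50]}}

```text
time_s: 13.0
position: [398.3, 51.0, 56.2]
tcp_rot: [0.044, 2.941, 0.004]
force: [0.3, -0.3, 0.2]
width: 0.568
```

Emit:
{"name": "arm_command", "arguments": {"motion": [0,0,0,0,0,-2,50,0,0,0,0,0,0,50]}}

```text
time_s: 13.2
position: [398.2, 51.0, 54.1]
tcp_rot: [0.044, 2.941, 0.004]
force: [0.5, 0.6, 0.0]
width: 0.571
```

Emit:
{"name": "arm_command", "arguments": {"motion": [0,0,0,0,0,-2,50,0,0,0,0,0,0,50]}}

```text
time_s: 13.4
position: [398.2, 51.0, 52.0]
tcp_rot: [0.044, 2.942, 0.004]
force: [0.1, 0.1, 0.1]
width: 0.575
```

```bash
python3 look.py pics/s8.png
```

```text
13.4 pos [398.2  51.   52. ] yaw_y 1.5416 z [ 0.198  0.    -0.98 ] F [0.1 0.1 0.1] w 50.6 q [-0.19  0.19  2.19  0.07  0.57 -1.79]
```

View pics/s8.png

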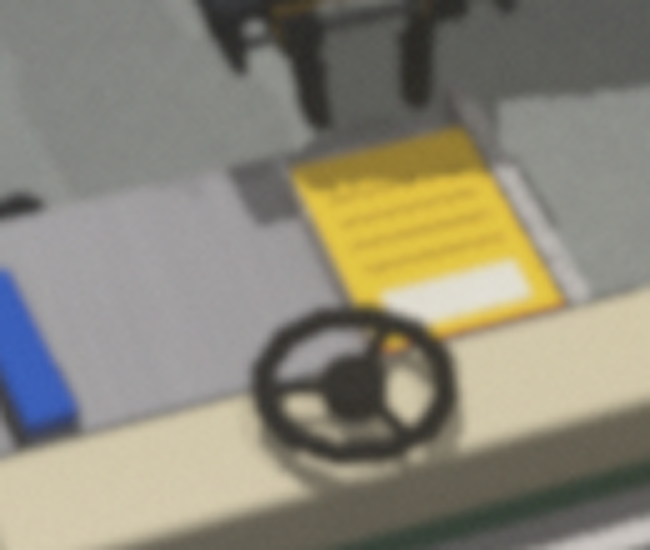

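```bash
python3 - <<'E'
from h import *
c=eyes.calibration("side")
for r in (0,5,10,15,20):
    for s in(-34,34):
        X=np.array([398.2,51+s,52])-r*np.array([.198,0,-.98]); print(r,s,((proj(c,X)-[230,160])*5).round(0),end=' ')
    print()
E
```

```text
0 -34 [313. 155.] 0 34 [417. 128.] 
5 -34 [312. 148.] 5 34 [417. 121.] 
10 -34 [311. 141.] 10 34 [416. 114.] 
15 -34 [311. 134.] 15 34 [416. 106.] 
20 -34 [310. 127.] 20 34 [415.  99.]
```

The visible tips at (318,125) and (417,103) match an offset of roughly 18 mm again. So the reported TCP lies about 15–18 mm beyond the real tip at this opening too. I'll lower further, feeling for the bed.

Emit:
{"name": "arm_command", "arguments": {"motion": [0,0,0,0,0,-4,50,0,0,0,0,0,-4,50,0,0,0,0,0,-2,50,0,0,0,0,0,0,50]}}

```text
time_s: 13.85
position: [398.0, 51.0, 41.8]
tcp_rot: [0.044, 2.942, 0.005]
force: [0.4, -0.4, 1.0]
width: 0.567
```

Emit:
{"name": "arm_command", "arguments": {"motion": [0,0,0,0,0,-2,50,0,0,0,0,0,0,50]}}

```text
time_s: 14.05
position: [398.2, 51.0, 40.1]
tcp_rot: [0.044, 2.941, 0.004]
force: [0.2, 0.3, -0.0]
width: 0.567
```

Emit:
{"name": "arm_command", "arguments": {"motion": [0,0,0,0,0,-2,50,0,0,0,0,0,0,50]}}

```text
time_s: 14.25
position: [398.2, 51.0, 38.1]
tcp_rot: [0.044, 2.942, 0.004]
force: [-0.2, 0.0, -1.2]
width: 0.567
```

No contact yet at TCP 38, and the tips are well below the pad's top. I'll push towards the back gauge with a slight bias to the lay.

Emit:
{"name": "arm_command", "arguments": {"motion": [0,0,0,6,-0.1,0,50,0,0,0,6,-0.1,0,50,0,0,0,6,-0.1,0,50,0,0,0,6,-0.1,0,50,0,0,0,6,-0.1,0,50,0,0,0,6,-0.1,0,50,0,0,0,6,-0.1,0,50,0,0,0,6,-0.1,0,50,0,0,0,6,-0.1,0,50,0,0,0,6,-0.1,0,50]}}

```text
time_s: 15.25
position: [458.1, 49.8, 38.0]
tcp_rot: [0.044, 2.943, 0.004]
force: [-6.5, -2.4, 4.3]
width: 0.568
```

```bash
python3 look.py pics/s9.png
```

```text
15.25 pos [458.1  49.8  38. ] yaw_y 1.5417 z [ 0.197 -0.    -0.98 ] F [-6.5 -2.4  4.3] w 50.0 q [-0.17  0.33  2.04  0.06  0.58 -1.75]
```

View pics/s9.png

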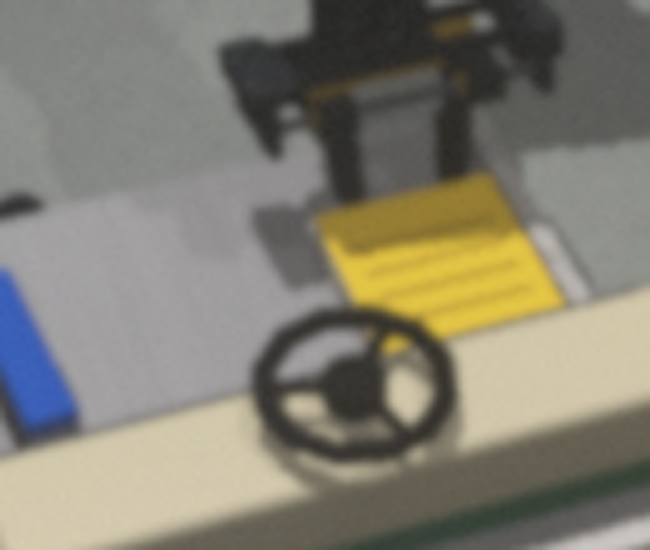

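The pad is sliding along the lay, with the fingers on its near end at (345,195) and (452,178). Continuing.

Emit:
{"name": "arm_command", "arguments": {"motion": [0,0,0,7,-0.1,0,50,0,0,0,7,-0.1,0,50,0,0,0,7,-0.2,0,50,0,0,0,7,-0.1,0,50,0,0,0,7,-0.2,0,50,0,0,0,7,-0.1,0,50,0,0,0,7,-0.2,0,50,0,0,0,7,-0.1,0,50,0,0,0,7,-0.2,0,50,0,0,0,7,-0.1,0,50,0,0,0,7,-0.2,0,50,0,0,0,7,-0.1,0,50]}}

```text
time_s: 16.5
position: [542.1, 48.0, 37.8]
tcp_rot: [0.044, 2.943, 0.004]
force: [-5.0, -3.6, 1.7]
width: 0.573
```

```bash
python3 look.py pics/s10.png; python3 - <<'E'
from h import *
p,d=eyes.capture("top")
cv2.imwrite("pics/t10.png",cv2.resize(p[100:280,265:445,::-1],None,fx=3,fy=3,interpolation=cv2.INTER_CUBIC))
E
```

```text
16.5 pos [542.1  48.   37.8] yaw_y 1.5416 z [ 0.197 -0.    -0.98 ] F [-5.  -3.6  1.7] w 50.4 q [-0.14  0.47  1.8   0.04  0.67 -1.71]
```

View pics/s10.png

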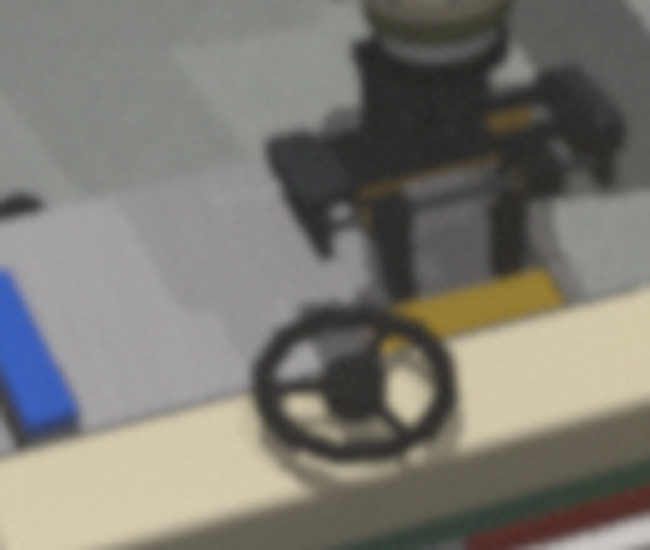

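View pics/t10.png

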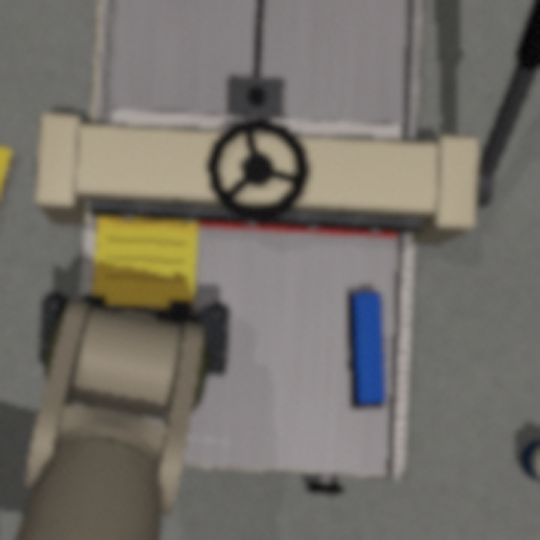

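The pad is square along the lay, and its red spine now shows behind the clamp at (560,520) in the side crop, with a small gap to the gauge. I'll finish slowly, watching the force.

Emit:
{"name": "arm_command", "arguments": {"motion": [0,0,0,4,-0.1,0,50,0,0,0,4,-0.1,0,50,0,0,0,4,0,0,50,0,0,0,3,0,0,50]}}

```text
time_s: 17.0
position: [557.5, 48.0, 38.1]
tcp_rot: [0.044, 2.942, 0.004]
force: [-3.4, -1.5, -0.5]
width: 0.568
```

Emit:
{"name": "arm_command", "arguments": {"motion": [0,0,0,3,-0.1,0,50,0,0,0,2,0,0,50]}}

```text
time_s: 17.2
position: [562.5, 47.9, 38.1]
tcp_rot: [0.044, 2.941, 0.004]
force: [-2.4, -0.9, -1.2]
width: 0.573
```

Emit:
{"name": "arm_command", "arguments": {"motion": [0,0,0,3,-0.1,0,50,0,0,0,2,0,0,50]}}

```text
time_s: 17.4
position: [567.6, 47.9, 38.3]
tcp_rot: [0.044, 2.941, 0.004]
force: [-3.2, -1.0, -1.0]
width: 0.567
```

```bash
python3 - <<'E'
from h import *
st()
p,d=eyes.capture("side")
cv2.imwrite("pics/s11.png",cv2.resize(p[200:310,230:390,::-1],None,fx=5,fy=5,interpolation=cv2.INTER_CUBIC))
E
```

```text
17.4 pos [567.6  47.9  38.3] yaw_y 1.5415 z [ 0.199  0.    -0.98 ] F [-3.2 -1.  -1. ] w 49.9 q [-0.13  0.52  1.73  0.04  0.7  -1.7 ]
```

View pics/s11.png

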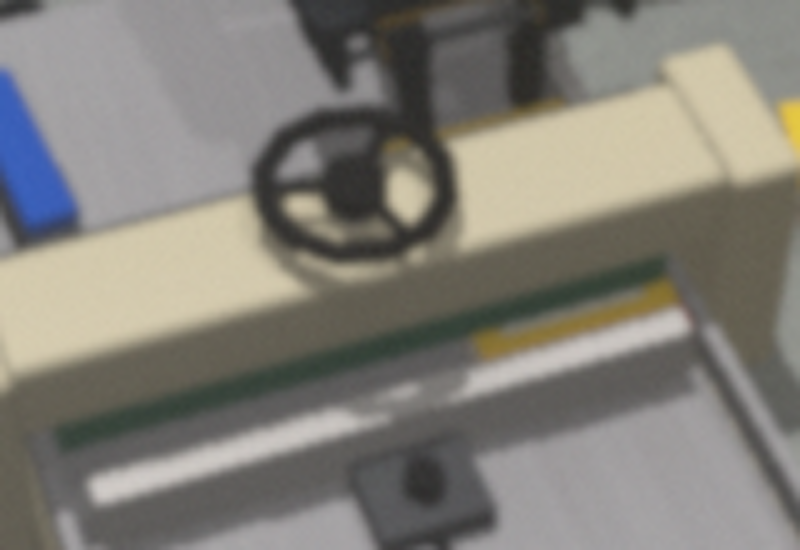

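The spine has gone behind the gauge's top edge, and only yellow shows in front of it. Force is still only sliding friction, so I continue.

Emit:
{"name": "arm_command", "arguments": {"motion": [0,0,0,2,0,0,50,0,0,0,2,0,0,50]}}

```text
time_s: 17.65
position: [568.5, 47.9, 37.8]
tcp_rot: [0.043, 2.949, 0.004]
force: [-29.2, -6.6, 20.9]
width: 0.571
```

Emit:
{"name": "arm_command", "arguments": {"motion": [0,0,0,2,-0.1,0,50,0,0,0,2,0,0,50]}}

```text
time_s: 17.85
position: [568.6, 48.0, 37.7]
tcp_rot: [0.042, 2.958, 0.005]
force: [-57.1, -9.1, 43.7]
width: 0.567
```

Emit:
{"name": "arm_command", "arguments": {"motion": [0,0,0,2,-0.1,0,50,0,0,0,1,0,0,50]}}

```text
time_s: 18.05
position: [568.7, 48.0, 37.5]
tcp_rot: [0.041, 2.966, 0.005]
force: [-73.1, -11.5, 54.6]
width: 0.57
```

Force jumped to 73 N with no travel beyond x≈568.5, so the pad is home. I'll back off.

Emit:
{"name": "arm_command", "arguments": {"motion": [0,0,0,-3,0,0,50,0,0,0,-4,0,0,50,0,0,0,-5,0,0,50,0,0,0,-6,0,0,50,0,0,0,-10,0,0,50,0,0,0,-10,0,0,50]}}

```text
time_s: 18.65
position: [539.7, 47.7, 38.3]
tcp_rot: [0.044, 2.941, 0.004]
force: [0.6, -0.7, 0.0]
width: 0.57
```

Emit:
{"name": "arm_command", "arguments": {"motion": [0,0,0,-30,0,0,50,0,0,0,-30,0,0,50,0,0,0,-20,0,15,50,0,0,0,0,0,40,50,0,0,0,0,0,40,50,0,0,0,-20,0,30,50,0,0,0,-20,-20,30,50,0,0,0,0,-20,0,50]}}

```text
time_s: 19.45
position: [419.9, 7.5, 196.7]
tcp_rot: [0.041, 2.935, 0.002]
force: [1.2, 0.2, -0.2]
width: 0.568
```

```bash
python3 - <<'E'
from h import *
st()
out=[]
p,d=eyes.capture("side")
a=cv2.resize(p[200:300,270:390,::-1],None,fx=5,fy=5,interpolation=cv2.INTER_CUBIC)
cv2.imwrite("pics/s12.png",a)
p,d=eyes.capture("top");np.savez("top9.npz",p=p,d=d);c=eyes.calibration("top")
cv2.imwrite("pics/t12.png",cv2.resize(p[100:260,265:445,::-1],None,fx=3.7,fy=3.7,interpolation=cv2.INTER_CUBIC))
hsv=cv2.cvtColor(p,cv2.COLOR_RGB2HSV)
m=((hsv[...,0]>20)&(hsv[...,0]<36)&(hsv[...,1]>90)).astype(np.uint8)
m[:165]=0;m[225:]=0;m[:,:285]=0;m[:,355:]=0
cn=max(cv2.findContours(m,0,1)[0],key=cv2.contourArea)
W=ray(c,cn[:,0,:],70)[:,:2]-[640,-66]
xc=W@[.9997,-.025];yc=W@[.025,.9997]
print("xc",xc.min(),xc.max(),"yc",yc.min(),yc.max())
E
```

```text
19.45 pos [419.9   7.5 196.7] yaw_y 1.5432 z [ 0.205 -0.002 -0.979] F [ 1.2  0.2 -0.2] w 50.0 q [-0.3  -0.03  1.96  0.07  1.01 -1.88]
xc -70.70195812675686 7.884566322745859 yc 55.927960815985855 165.38652968806943
```

View pics/s12.png

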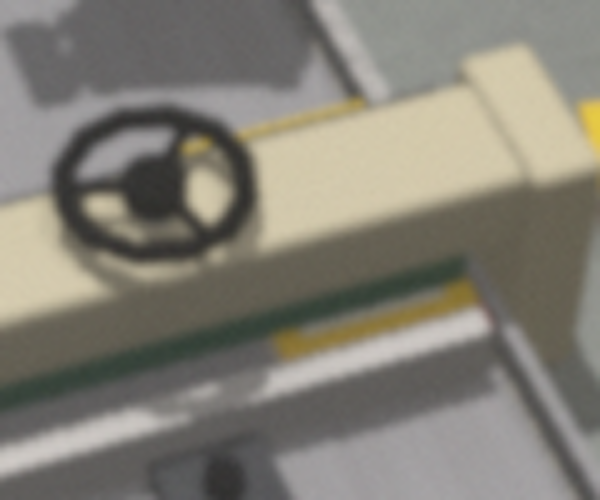

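View pics/t12.png

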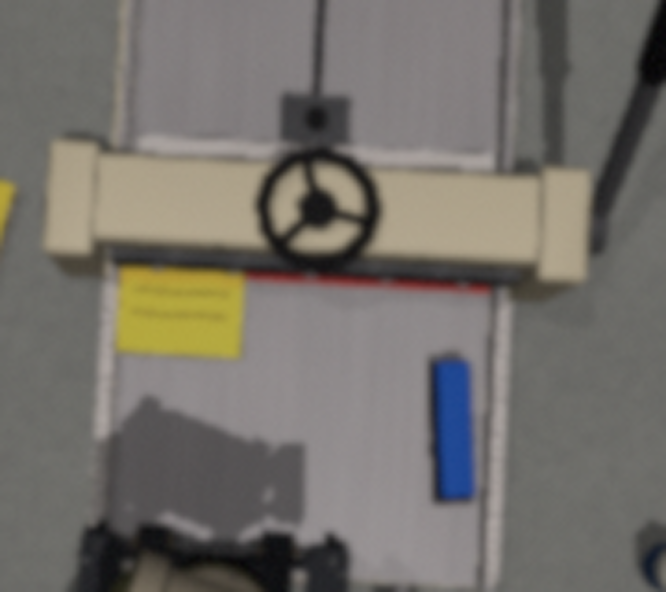

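```bash
python3 - <<'E'
from h import *
c=eyes.calibration("side")
def cut(pts,z):
    W=ray(c,np.array(pts)/5+[270,200],z)[:,:2]-[640,-66]; return np.c_[W@[.9997,-.025],W@[.025,.9997]].round(1)
print("gauge top far(front,back) at y",cut([[280,358],[485,308],[290,383],[490,330]],90))
print("pad near end",cut([[240,135],[362,101]],70), "front lower right at label", cut([[275,340]],70))
p,d=eyes.capture("side")
g=cv2.resize(p[262:280,315:375,::-1],None,fx=13,fy=13,interpolation=cv2.INTER_CUBIC);cv2.imwrite("pics/g.png",g)
E
```

```text
gauge top far(front,back) at y [[101.4  44.5]
 [107.5 153.7]
 [117.5  43.3]
 [121.2 149.9]]
pad near end [[-63.9  88.3]
 [-64.8 161.7]] front lower right at label [[75.4 53. ]]
```

View pics/g.png

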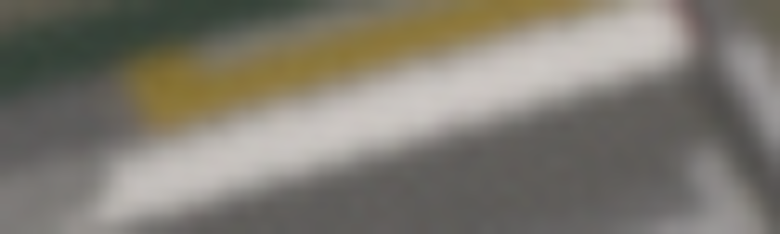

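```bash
python3 - <<'E'
from h import *
c=eyes.calibration("side")
p,d=eyes.capture("side")
hsv=cv2.cvtColor(p,cv2.COLOR_RGB2HSV)
a=p[255:275,355:380].astype(int); r=a[...,0]-a[...,1:].max(2)
ys,xs=np.where(r>12)
for v,u in zip(ys,xs):
    W=ray(c,[[u+355,v+255]],60)[0,:2]-[640,-66]; print(u+355,v+255,r[v,u],(W@[.9997,-.025]).round(0),(W@[.025,.9997]).round(0))
p,d=eyes.capture("top");p0=np.load("top0.npz")["p"]
for n,(u0,u1,v0,v1) in dict(stapler=(375,400,190,242),glue=(435,465,240,268),stamp=(212,235,245,272),mug=(178,218,205,245)).items():
    A=p0[v0:v1,u0:u1];B=p[v0:v1,u0:u1]
    print(n,cv2.phaseCorrelate(A.mean(2),B.mean(2)))
st()
E
```

```text
363 256 13 65.0 165.0
360 257 13 66.0 156.0
361 257 15 67.0 159.0
362 257 19 68.0 161.0
363 257 17 68.0 164.0
364 257 13 69.0 166.0
359 258 15 68.0 152.0
360 258 17 69.0 155.0
361 258 19 70.0 157.0
362 258 21 71.0 160.0
363 258 20 71.0 162.0
364 258 16 72.0 165.0
358 259 14 70.0 148.0
359 259 18 71.0 151.0
360 259 21 72.0 153.0
361 259 21 73.0 156.0
362 259 20 74.0 158.0
363 259 20 75.0 161.0
364 259 19 75.0 163.0
365 259 16 76.0 166.0
355 260 13 70.0 140.0
356 260 15 71.0 142.0
357 260 15 72.0 145.0
358 260 19 73.0 147.0
359 260 20 74.0 149.0
360 260 21 75.0 152.0
361 260 20 76.0 154.0
362 260 20 77.0 157.0
363 260 18 78.0 159.0
364 260 18 79.0 162.0
365 260 17 79.0 164.0
366 260 15 80.0 167.0
355 261 18 74.0 138.0
356 261 20 74.0 141.0
357 261 20 75.0 143.0
358 261 20 76.0 146.0
359 261 20 77.0 148.0
360 261 18 78.0 151.0
361 261 16 79.0 153.0
362 261 14 80.0 155.0
363 261 14 81.0 158.0
364 261 13 82.0 160.0
365 261 14 82.0 163.0
366 261 15 83.0 165.0
355 262 22 77.0 137.0
356 262 20 77.0 139.0
357 262 22 78.0 142.0
358 262 18 79.0 144.0
359 262 15 80.0 147.0
360 262 13 81.0 149.0
366 262 14 86.0 164.0
367 262 15 87.0 166.0
355 263 19 80.0 136.0
356 263 16 80.0 138.0
357 263 14 81.0 140.0
367 263 14 90.0 165.0
368 263 13 91.0 167.0
stapler ((0.48279672215340064, 0.07163601947308251), 0.9581357079772915)
glue ((0.022890053355315132, -0.007305137457578326), 0.9596028259219685)
stamp ((-0.2693459364948154, 0.5337342997957357), 0.9220572332341985)
mug ((0.13730632460740466, 0.12705496684013085), 0.9515809734790526)
19.7 pos [419.9   8.2 192.6] yaw_y 1.5414 z [ 0.198  0.001 -0.98 ] F [0.8 0.5 0.3] w 50.1 q [-0.3  -0.02  1.96  0.07  1.01 -1.87]
```

Bystanders have not moved (shifts of 0.6 px or less), the hand is clear, and the pad's stop position agrees with the gauge. Handing in.

```bash
python3 -c "
from station import ctrl
print(ctrl.sign_off())"
```

```text
the job is handed in; nothing more can be done
None
```

I pushed the yellow 110 x 170 mm pad square against the left lay with both fingertips, slid it under the clamp to the back gauge, withdrew the hand and handed the job in. It took about 20 s; no verdict was reported.

**Last checks**
- **Side lay:** the sideways push ended on a hard stop at 29 N, and the top view puts the pad's left side at cutter y about 165 mm, which is the lay face.
- **Back gauge:** the final push stopped dead at x about 568 mm, with force rising to 73 N. The near end sticks out about 64–71 mm, inside the expected 45–75 mm. That puts the spine at about 99–106 mm and the gauge face at about 101–107 mm, so they agree only to within my picking error. I could not see the 3 mm gap directly; the hard stop is the stronger evidence.
- **Bystanders:** stapler, glue, stamp and mug shifted by 0.6 px or less in the top view, about 2 mm.
- **Hand:** it finished about 140 mm above the bed and read no contact force.

**What disagreed:** the real fingertips are about 15–18 mm short of the reported TCP. My first side push therefore passed over the pad without touching it. I found this in the side picture, lowered the tool and repeated the push.

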